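# Tip the capped tubes out of the lidded box into its catch tray

### The arm

A 6-joint arm with a two-finger parallel gripper is mounted at the origin on a cart in front of the work surface, level with it; the furniture and walls round the work are solid. World frame = base frame: x ahead of the robot, y to its left, z up, the work surface at z = 0. Lengths are in m, angles in rad, forces in N, time in s.
With the tool pointing down it reaches from about 0.35 to 0.775 m from the base axis. Payload 5.5 kg.
Tool frame: the origin (TCP) lies at the very end of the fingers, on their centre line; the grasp point (between the pads) lies 19 mm behind it; z points along the fingers, x is the direction in which the jaws open and shut, and the axes are right-handed (so a half turn about z gives the same grasp; the last joint's range is limited). The gripper opens to 85 mm and grips with 20 to 120 N. Pads are 22 mm wide; open, the fingers measure 114 mm over their backs; the gripper's body (76 mm by 85 mm) begins 54 mm behind the grasp point. The pads swing forward as they close: fully open they stand 13 mm farther back than shut.
Start: joints at [-1.413, 0.313, 0.046, 1.304, 0, 1.431], TCP at [0.169, -0.55, 0.231] pointing down, gripper open.
Joint ranges: [-2.76, 2.76], [-0.86, 1.69], [-1.03, 1.26], [-2.2, 2.34], [-1.47, 1.5], [-3.14, 3.14]. Speed limits (rad/s): [2.57, 2.57, 3.14, 3.14, 3.14, 3.14].

### API

Orientations are given as a unit quaternion [w, x, y, z].
In Python, from workcell import env gives the robot as it stands.
- The arm moves only by the shell command python3 -m inch 'ROWS' [FORCE]. ROWS is JSON, a list of rows, each a list of 7 numbers: the turn, a rotation vector about the tool's x, y, z each as a share of 8 degrees, from -1 to 1, then the shift along the tool's x, y, z each as a share of 0.05 m, from -1 to 1, then the closure, from 0 (fully open) to 1 (shut). A call has 1 to 12 rows; each row shifts and turns the commanded pose from where the row before left it, along the tool's axes as they then stand; what a row does not reach is not made up. A row lasts 1/10 s, in which the tool goes at most 50 mm and 8.59 degrees, less where a joint would pass 70% of its speed; a pose out of reach is approached as far as the arm can. A call with a number of a shift or a turn outside -1 to 1 is refused whole. A call with a gripper value outside its range is refused whole. The fingers move at their own pace and stop on an object; FORCE is the grip in N (left out, the last holds). Time passes only in rows, so rows that do not move let the fingers close. It gives the time, the measured TCP pose, the force and the opening at its end, in the units of the state.
- env.get_state(): the state, without advancing time (a new reading comes with each control period).
- env.read_camera(name): name is "scene" or "top" or "wrist"; returns the picture (400x640x3 uint8, red, green, blue); there is no depth.
- env.calibration(name): a dict with "fx", "fy", "cx", "cy" (pixels), "k1" (the pictures are not rectified: a ray, as slopes to the right and down, at radius r is drawn at 1 + k1 r^2 times it, then the intrinsics apply), "rvec" (rotation vector, rad) and "tvec" (3), from world to camera coordinates, as OpenCV has them; the wrist camera has in their place "hand_eye" (4x4, takes a point from camera to tool coordinates, whose origin is the TCP and whose axes are the tool frame's). Camera axes: x right, y down, z forward; pixel columns grow to the right and rows downward; lengths in m; the calibration is good to about 2 mm. A picture is of the moment at which its call begins: read the wrist's pose just before it. calibration takes no time and is no camera call.
- env.hand_in(): hands the job in, once; it reports no verdict.
The state is a dict: "clock": time; "joint_pos": joint angles; "qvel": joint speeds; "tau": joint torques, N m; "tcp_pos": TCP position; "orientation": TCP orientation; "wrist_force": force on the tool from outside, world axes, zero at the start; "ft_torque": the same for the moment, N m; "finger_gap": finger opening in m.
Only numpy, scipy, OpenCV 4.12 (cv2) and the standard library are available. Lean on these libraries where they do the work, as an engineer would, in place of code of your own. Each camera call takes 0.05 s, during which the arm holds its last target.

### The job

Get the three red-capped tubes out of the blue sample box with the tube tipper: settle the white catch tray fully down into its well under the mouth of the box, and swing the box's clear lid right back until it goes over its detent and stays. Then push the black side lever over as far as it goes so that all three tubes slide right out and lie in the tray, and let the box return level, the tray still seated. Leave the things round about where they are.

Things in the scene. Friction and masses are not known exactly. Their poses are not given: they have to be found in the camera images.
- tipper: Grey bench tube tipper bolted to the worktop, foot 355 x 140 mm. Origin on the worktop below the box's pivot line, mid width; z up. -x is the discharge side, where the tray goes; the pivot line runs along y at 72 mm height; the lever is on the -y side. Two cheeks (84 mm high, 92 mm apart) carry the box; the tray passes between them. Flat loading deck, 15 mm high, at x -245 to -116 mm.
- well (a point): Centre of the floor of the tray well: 156 mm (tipper's x, -116 to +40 mm) x 92 mm (y), 8 mm deep below the loading deck and the side rims, floor 7 mm above the worktop, a fence 21 mm above the floor at its +x end. Axes as the tipper's. The seated tray's origin lies here, with 3 mm play each way.
- tray: Loose white catch tray, 150 (own x) x 86 mm (y), walls 32 mm high, 3 mm thick, 0.15-0.31 kg. Origin at the centre of its underside, z up; axes along the tipper's when seated. Starts askew on the loading deck, partly over the well. From its -x end wall a flat handle tab sticks out 48 mm (to x -123 mm), 26 mm wide (y), 19 to 32 mm above the underside, to pinch by its sides from above.
- lid (a joint): Hinge of the clear lid, rad: 0 shut, 2.05 fully back on its stop. Turns about the tipper's y through point lid_hinge. A toggle spring beside the box makes a detent: it draws the lid shut (1 to 3 N at the tongue, with the lid's weight) up to its crest at 1.65, and beyond that draws it to 2.05 and holds it there, also while tipping; short of the crest the lid falls shut when let go.
- lid_hinge (a point): Point on the lid's hinge line, at the top rear (+x) edge of the box, mid width. Lid 77 mm wide and 102 mm long, with a front flap 41 mm deep that closes the open front of the box.
- lid_tongue (a point): Point to take on the lid's blue tongue, mid width and thickness, 25 mm beyond the lid's front edge, 127 mm from the hinge line. The tongue sticks out 46 mm to the discharge side (-x), 26 mm wide along the hinge direction, 10 mm thick, free all round. Gripped lightly by its two sides, 26 mm apart along the hinge direction, it turns between the fingers as the lid swings.
- box (a joint): Tipping angle of the blue box about its pivot line at the front edge of its floor, rad: 0 level, 0.95 fully tipped on its stop. Its weight and a damped return spring bring it back to 0 in a few seconds when let go. Box inside 92 x 70 x 44 mm, no front wall; the tubes, on its smooth floor, start to slide at 0.2 to 0.35 rad.
- lever_grip (a point): Middle of the black round bar of the tipping lever: 72 mm long (along the tipper's y, 72 to 144 mm to -y of the box's middle), 18 mm across, 110 mm from the pivot line. Box level: 63 mm to the +x side of the pivot line, 162 mm above the worktop. Pushed towards -x with about 3 to 8 N it swings over the top to 37 mm on the -x side, tipping the box by the same angle.
- tube_1: One of three empty clear plastic culture tubes with red screw caps lying side by side in the box, caps to the discharge side, 82 mm long over all, 17 mm across, cap 20 mm across with flats, 22 g. Origin on its axis, 42 mm from the round end; x along the tube towards the cap.
- tube_2: One of three empty clear plastic culture tubes with red screw caps lying side by side in the box, caps to the discharge side, 82 mm long over all, 17 mm across, cap 20 mm across with flats, 22 g. Origin on its axis, 42 mm from the round end; x along the tube towards the cap.
- tube_3: One of three empty clear plastic culture tubes with red screw caps lying side by side in the box, caps to the discharge side, 82 mm long over all, 17 mm across, cap 20 mm across with flats, 22 g. Origin on its axis, 42 mm from the round end; x along the tube towards the cap.
- beaker: Clear plastic beaker, 67 mm across, 83 mm high; a bystander. Origin at the centre of its underside.
- dish_a: Petri dish, 92 mm across, 15 mm high; a bystander. Origin at the centre of its underside.
- marker: Red-capped marker pen, 134 mm long; a bystander. Origin at the centre of its underside.
- timer: White bench timer, 64 x 66 x 19 mm; a bystander. Origin at the centre of its underside.
- book: Dark blue lab notebook, 210 x 152 x 14 mm; a bystander. Origin at the centre of its underside.

How it is judged:
By the outcome, as a careful person would: the job done as asked, in the order asked, and still so for the second after the job is handed in, with the robot touching nothing.
It also fails if it takes over 70 s, if anything falls off the work surface, if the arm or the gripper's body presses on something with over 40 N, if the wrist force passes 120 N, or if a joint passes its speed limit or range.

## Working session

There is one attempt and no reset: what is moved stays moved. The work goes in short steps, Python scripts to look and compute and a shell command to move; the robot and the scene stay as the last step left them, time stands still between calls to the robot, and variables do not carry over. Pictures are saved under pics/ and viewed, and the job is handed in when it is done.

```bash
ls; mkdir -p pics
python3 - <<'E'
from workcell import env
import cv2
s=env.get_state()
for k,v in s.items(): print(k,v)
for n in ["scene","top","wrist"]:
    im=env.read_camera(n); cv2.imwrite(f"pics/{n}0.png",im[:,:,::-1]); c=env.calibration(n); print(n,c)
E
```

```text
pics
clock 0.0
joint_pos [-1.41257820e+00  3.14022357e-01  4.49983565e-02  1.30356059e+00
  4.81788718e-06  1.43117600e+00]
qvel [ 7.28799852e-05 -7.67804304e-04  1.79084281e-03 -1.15198952e-03
  2.62875907e-04 -4.28669155e-04]
tau [-1.44905174e-03 -4.80617630e+01  2.98538429e+01  1.90953462e-02
 -2.55191353e-04 -8.30899552e-06]
tcp_pos [ 0.16864033 -0.5492075   0.23040427]
orientation [-6.28059414e-04  8.04193223e-01 -5.94367278e-01 -6.36411028e-04]
wrist_force [ 0.16877309  0.4072805  -0.16156064]
ft_torque [ 0.05602275 -0.0084058   0.02090919]
finger_gap 0.08536356615988465
scene {'fx': 455.04932980709344, 'fy': 455.04932980709344, 'cx': 315.9981712883611, 'cy': 196.56189851485485, 'k1': 0.016694003698205857, 'rvec': array([ 1.53731594, -1.69060368,  0.97828342]), 'tvec': array([0.11690613, 0.38118286, 0.83515159])}
top {'fx': 370.51651957368824, 'fy': 370.51651957368824, 'cx': 317.7817375901887, 'cy': 196.74389541374302, 'k1': -0.04895663136592645, 'rvec': array([ 2.12153312, -2.10287657,  0.19063674]), 'tvec': array([0.03989121, 0.52492314, 1.09629303])}
wrist {'fx': 288.30148108456854, 'fy': 288.30148108456854, 'cx': 321.9280582373668, 'cy': 197.59542573178453, 'k1': -0.020938240463587342, 'hand_eye': array([[ 9.99999441e-01,  1.04511087e-03, -1.60284113e-04,
         9.94877202e-04],
       [-9.52596573e-04,  9.56313572e-01,  2.92341317e-01,
        -7.43283437e-02],
       [ 4.58810960e-04, -2.92341000e-01,  9.56314033e-01,
        -1.42383043e-01],
       [ 0.00000000e+00,  0.00000000e+00,  0.00000000e+00,
         1.00000000e+00]])}
```

View pics/scene0.png

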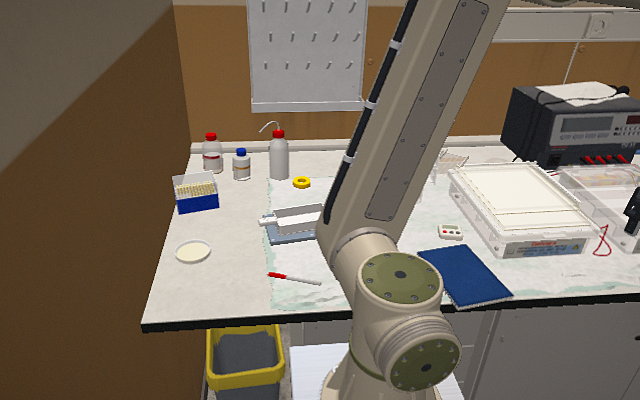

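View pics/top0.png

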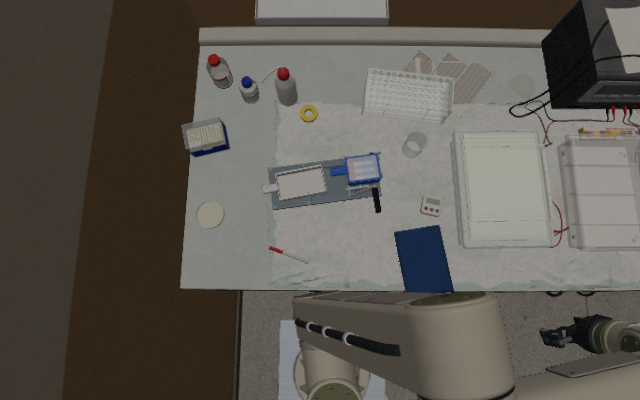

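```bash
cat > h.py <<'E'
from workcell import env
import numpy as np, cv2
from scipy.spatial.transform import Rotation as R
def cam(n):
    c=env.calibration(n); K=np.array([[c['fx'],0,c['cx']],[0,c['fy'],c['cy']],[0,0,1.]])
    d=np.array([c['k1'],0,0,0,0.])
    if n=='wrist':
        s=env.get_state(); q=s['orientation']; T=np.eye(4); T[:3,:3]=R.from_quat([q[1],q[2],q[3],q[0]]).as_matrix(); T[:3,3]=s['tcp_pos']
        M=T@c['hand_eye']; M=np.linalg.inv(M); Rm,t=M[:3,:3],M[:3,3]
    else:
        Rm=cv2.Rodrigues(np.array(c['rvec']))[0]; t=np.array(c['tvec'])
    return K,d,Rm,t
def ray(C,uv):
    K,d,Rm,t=C
    p=cv2.undistortPoints(np.array(uv,float).reshape(-1,1,2),K,d).reshape(-1,2)
    D=np.c_[p,np.ones(len(p))]@Rm
    return -Rm.T@t, D
def onz(C,uv,z):
    o,D=ray(C,uv); return o+D*((z-o[2])/D[:,2])[:,None]
def proj(C,P):
    K,d,Rm,t=C
    return cv2.projectPoints(np.array(P,float).reshape(-1,1,3),cv2.Rodrigues(Rm)[0],t,K,d)[0].reshape(-1,2)
def crop(im,x0,y0,x1,y1,f,name):
    cv2.imwrite(name,cv2.resize(im[y0:y1,x0:x1,::-1],None,fx=f,fy=f,interpolation=cv2.INTER_CUBIC))
E
python3 - <<'E'
import cv2
im=cv2.imread('pics/top0.png')
from h import crop
crop(im[:,:,::-1],255,140,395,220,5.7,'pics/top0c.png')
E
```

```text
(no output)
```

View pics/top0c.png

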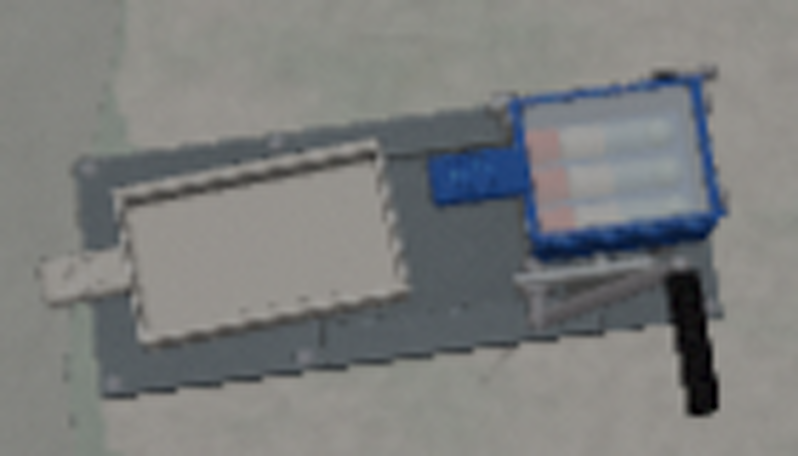

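View pics/wrist0.png

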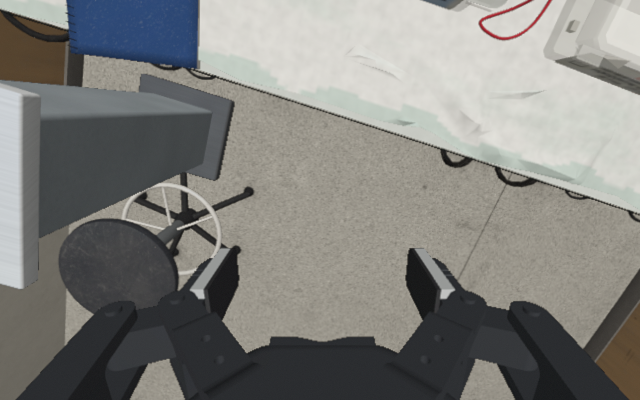

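```bash
cat > m1.py <<'E'
from h import *
C=cam('top'); f=lambda x,y:(255+x/5.7-.0,140+y/5.7)
P=onz(C,[f(78,163),f(103,397),f(720,317),f(295,0)],0.007)[:3]
print(P.round(4), np.linalg.norm(P[0]-P[1]),np.linalg.norm(P[2]-P[1]))
ex=(P[2]-P[1])[:2]; yaw=np.arctan2(ex[1],ex[0]); print('yaw',yaw)
u=np.array([np.cos(yaw),np.sin(yaw)]); v=np.array([-u[1],u[0]])
L=.5*(P[0]+P[1])[:2]; print('origin from left',L+.245*u,'from right',P[2][:2]-.110*u+.07*v)
# tray rim corners z=.007+.. deck 15 + 32
Q=onz(C,[f(115,190),f(380,142),f(410,292),f(143,345),f(40,280)],0.047); print(Q.round(4))
for a,b in [(0,1),(1,2),(2,3),(3,0)]: print(np.linalg.norm(Q[a]-Q[b]),np.arctan2(*(Q[b]-Q[a])[[1,0]]))
# lever ends z=.171
G=onz(C,[f(682,278),f(703,412)],0.168); print('lever',G.round(4))
B=onz(C,[f(432,153),f(438,207)],0.121); print('tongue end',B.round(4))
E
python3 m1.py
```

```text
[[ 0.6263  0.2073  0.007 ]
 [ 0.4901  0.1882  0.007 ]
 [ 0.5386 -0.1593  0.007 ]] 0.13748783843243367 0.3508672601674572
yaw -1.432189336112159
origin from left [ 0.5920425  -0.04491114] from right [ 0.59271966 -0.04067398]
[[0.5998 0.1799 0.047 ]
 [0.6283 0.0334 0.047 ]
 [0.5432 0.0162 0.047 ]
 [0.5126 0.1617 0.047 ]
 [0.5485 0.2196 0.047 ]]
0.1493204287351335 -1.3792314664458543
0.0867462412268308 -2.943077037714396
0.148686778024257 1.7781643352391705
0.0891026081329875 0.20565205046209606
lever [[ 0.5254 -0.1156  0.168 ]
 [ 0.4592 -0.1245  0.168 ]]
tongue end [[0.6012 0.0059 0.121 ]
 [0.5723 0.0027 0.121 ]]
```

```bash
python3 -m inch '[[0,0,-1,0,0,0,0],[0,0,-1,0,0,0,0],[0,0,-1,0,0,0,0],[0,0,-1,0,0,0,0],[0,0,-1,0,0,0,0],[0,0,-1,0,0,0,0],[0,0,-1,0,0,0,0],[0,0,-1,0,0,0,0],[0,0,-1,0,0,0,0],[0,0,-1,0,0,0,0],[0,0,-0.1,0,0,0,0]]' && python3 -m inch '[[0,0,0,0.6,-0.68,-0.05,0],[0,0,0,0.6,-0.68,-0.05,0],[0,0,0,0.6,-0.68,-0.05,0],[0,0,0,0.6,-0.68,-0.05,0],[0,0,0,0.6,-0.68,-0.05,0],[0,0,0,0.6,-0.68,-0.05,0],[0,0,0,0.6,-0.68,-0.05,0],[0,0,0,0.6,-0.68,-0.05,0]]'
python3 -m inch '[[0,0,0,0.6,-0.68,-0.05,0],[0,0,0,0.6,-0.68,-0.05,0],[0,0,0,0.6,-0.68,-0.05,0],[0,0,0,0.6,-0.68,-0.05,0],[0,0,0,0.6,-0.68,-0.05,0],[0,0,0,0.6,-0.68,-0.05,0],[0,0,0,0.6,-0.68,-0.05,0],[0,0,0,0.6,-0.68,-0.05,0],[0,0,0,0,0,0,0],[0,0,0,0,0,0,0]]'
python3 - <<'E'
from h import *
C=cam('wrist'); im=env.read_camera('wrist'); cv2.imwrite('pics/w1.png',im[:,:,::-1])
np.savez('w1.npz',R=C[2],t=C[3]); print(env.get_state()['qvel'].round(3), env.get_state()['joint_pos'])
E
```

```text
clock: 1.25
tcp_pos: [0.1687, -0.5495, 0.231]
orientation: [-0.0, 0.998, 0.069, -0.0]
wrist_force: [0.9, 0.9, 0.1]
finger_gap: 0.0852
clock: 2.05
tcp_pos: [0.3699, -0.2458, 0.2515]
orientation: [0.0, 0.998, 0.067, 0.0]
wrist_force: [-0.0, -0.9, 0.4]
finger_gap: 0.085
clock: 3.05
tcp_pos: [0.5697, 0.0558, 0.2705]
orientation: [0.0, 0.998, 0.069, -0.001]
wrist_force: [-0.0, 0.0, -0.6]
finger_gap: 0.0856
[-0.027 -0.017 -0.015 -0.002  0.    -0.005] [-4.40542019e-02  3.01593646e-01  1.25885500e-01  1.39641746e+00
 -5.07121357e-04  1.39042637e+00]
```

View pics/w1.png

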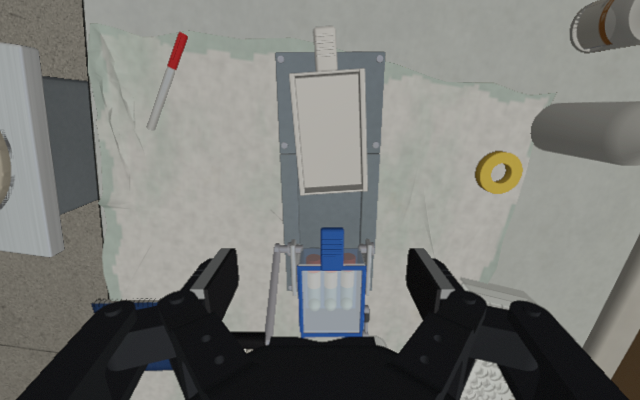

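Run:
```python
import cv2
from h import crop
im=cv2.imread('pics/w1.png')[:,:,::-1]
crop(im,260,15,400,215,3.0,'pics/w1a.png'); crop(im,220,200,440,350,3.6,'pics/w1b.png')
```

```text
(no output)
```

View pics/w1a.png

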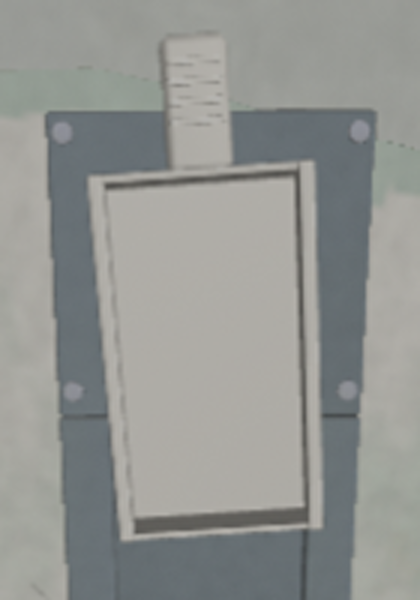

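View pics/w1b.png

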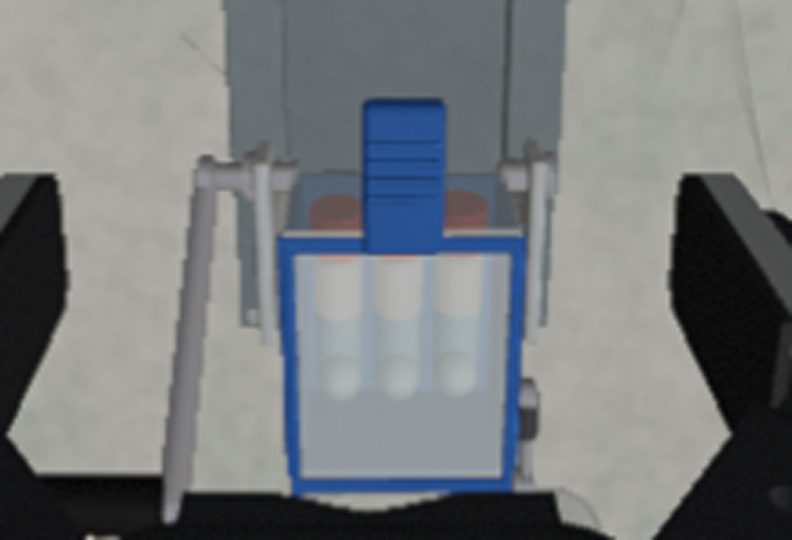

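```bash
cat > m2.py <<'E'
from h import *
z=np.load('w1.npz'); C=cam('wrist'); C=(C[0],C[1],z['R'],z['t'])
a=lambda x,y:(260+x/3,15+y/3); b=lambda x,y:(220+x/3.6,200+y/3.6)
P=onz(C,[a(47,112),a(376,110),a(62,415),a(358,415)],.015)
print(P.round(4)); print('w',np.linalg.norm(P[0]-P[1]),np.linalg.norm(P[2]-P[3]),'len',np.linalg.norm(P[0]-P[2]),np.linalg.norm(P[1]-P[3]))
d=(P[2]+P[3]-P[0]-P[1])[:2]; e=(P[0]-P[1])[:2]+(P[2]-P[3])[:2]
print('yaw',np.arctan2(d[1],d[0]),np.arctan2(e[1],e[0])+np.pi/2)
# fit
yaw=-1.434
def fr(P,o=np.array([0,0])):
    u=np.array([np.cos(yaw),np.sin(yaw)]); v=np.array([-u[1],u[0]]); return np.c_[(P[:,:2]-o)@u,(P[:,:2]-o)@v]
u=np.array([np.cos(yaw),np.sin(yaw)])
print('origin', P[:2,:2].mean(0)+.245*u, P[2:,:2].mean(0)+.116*u)
o=(P[:2,:2].mean(0)+.245*u+P[2:,:2].mean(0)+.116*u)/2
Q=onz(C,[a(88,177),a(314,161),a(323,528),a(121,541),a(161,38),a(222,33)],.047)
print(Q.round(4),fr(Q,o).round(4))
for i,j in [(0,1),(1,2),(2,3),(3,0)]: print(np.linalg.norm(Q[i]-Q[j]).round(4),np.arctan2(*(Q[j]-Q[i])[[1,0]]))
T=onz(C,[b(364,100),b(446,100),b(366,250),b(441,250),b(278,236),b(525,236),b(292,492),b(520,492)],.125)
print(T.round(4),fr(T,o).round(4))
E
python3 m2.py
```

```text
[[0.4921 0.1892 0.015 ]
 [0.6285 0.209  0.015 ]
 [0.5108 0.0635 0.015 ]
 [0.6457 0.0823 0.015 ]]
w 0.1378234883141299 0.13616156968890378 len 0.1270924922352744 0.12788133604087706
yaw -1.4293634653628713 -1.4292092392240754
origin [ 0.5937069  -0.04358333] [ 0.59408556 -0.04199974]
[[0.5157 0.1633 0.047 ]
 [0.6025 0.1813 0.047 ]
 [0.6332 0.0352 0.047 ]
 [0.546  0.017  0.047 ]
 [0.5377 0.2157 0.047 ]
 [0.5602 0.2205 0.047 ]] [[-0.2148 -0.0494]
 [-0.2208  0.0391]
 [-0.0719  0.0496]
 [-0.0657 -0.0393]
 [-0.2637 -0.0204]
 [-0.2654  0.0026]]
0.0887 0.20435316861063468
0.1493 -1.363909651327001
0.0891 -2.936016961678929
0.1494 1.7747639318206776
[[ 0.5753  0.0076  0.125 ]
 [ 0.5996  0.011   0.125 ]
 [ 0.5829 -0.0428  0.125 ]
 [ 0.6063 -0.0396  0.125 ]
 [ 0.5549 -0.0417  0.125 ]
 [ 0.6315 -0.031   0.125 ]
 [ 0.5708 -0.1396  0.125 ]
 [ 0.6481 -0.1289  0.125 ]] [[-0.0525 -0.0116]
 [-0.0525  0.013 ]
 [-0.0015 -0.0109]
 [-0.0015  0.0127]
 [-0.0064 -0.0384]
 [-0.0065  0.0389]
 [ 0.0928 -0.0361]
 [ 0.0927  0.042 ]]
```

```bash
python3 -m inch '[[0,0,-0.46,0,0,0,0.2],[0,0,0,0.067,-0.73,0.5,0.2],[0,0,0,0.067,-0.73,0.5,0.2],[0,0,0,0.067,-0.73,0.5,0.2],[0,0,0,0.067,-0.73,0.5,0.2],[0,0,0,0,0,0.5,0.3],[0,0,0,0,0,0.5,0.3],[0,0,0,0,0,0.5,0.3],[0,0,0,0,0,0.5,0.3],[0,0,0,0,0,0,0.3],[0,0,0,0,0,0,0.3]]'
python3 - <<'E'
from h import *
C=cam('wrist'); im=env.read_camera('wrist'); cv2.imwrite('pics/w2.png',im[:,:,::-1]); print(env.get_state()['tcp_pos'],env.get_state()['orientation'])
E
```

```text
clock: 4.2
tcp_pos: [0.5533, 0.1992, 0.0717]
orientation: [0.0, 0.995, 0.099, -0.0]
wrist_force: [0.2, 0.6, 0.9]
finger_gap: 0.0598
[0.55429289 0.19963679 0.07259755] [7.95751706e-06 9.95030241e-01 9.95712082e-02 6.27402303e-04]
```

View pics/w2.png

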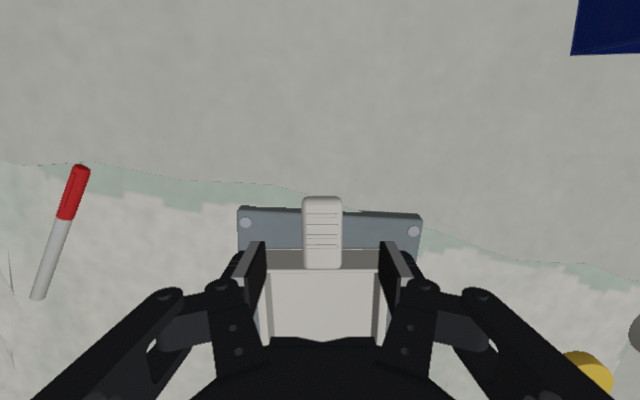

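```bash
python3 -m inch '[[0,0,0,0,-0.05,0.3,0.4],[0,0,0,0,0,0.3,0.4],[0,0,0,0,0,0.28,0.4],[0,0,0,0,0,0,0.4],[0,0,0,0,0,0,0.9],[0,0,0,0,0,0,0.9],[0,0,0,0,0,0,0.9],[0,0,0,0,0,0,0.9],[0,0,0,0,0,0,0.9],[0,0,0,0,0,0,0.9]]' 60
python3 - <<'E'
from h import *
C=cam('wrist'); im=env.read_camera('wrist'); cv2.imwrite('pics/w3.png',im[:,:,::-1]); print(env.get_state()['tcp_pos'],env.get_state()['orientation'],env.get_state()['wrist_force'])
E
```

```text
clock: 5.25
tcp_pos: [0.5544, 0.2031, 0.0292]
orientation: [0.0, 0.995, 0.101, 0.001]
wrist_force: [-0.5, -1.2, 6.1]
finger_gap: 0.0247
[0.55443096 0.20307945 0.02915894] [5.85996443e-05 9.94936339e-01 1.00496205e-01 1.47974696e-03] [-2.01511601 -0.56400733  6.03030005]
```

View pics/w3.png

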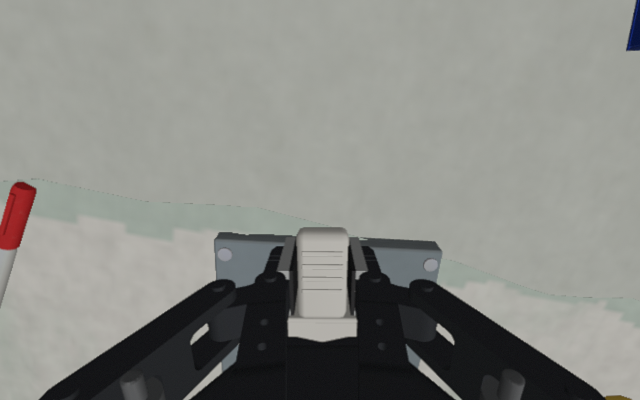

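```bash
python3 -m inch '[[0,0,0,0,0,0,0.95],[0,0,0,0,0,-0.06,0.95],[0,0,0,0,0,-0.06,0.95],[0,0,0.15,0.03,0,0,0.95],[0,0,0.15,0.03,0,0,0.95],[0,0,0.13,0.03,0,0,0.95],[0,0,0,0,0,0,0.95],[0,0,0,0,0,0,0.95]]' 100
python3 - <<'E'
from h import *
s=env.get_state(); print(s['tcp_pos'],s['orientation'],s['ft_torque'],s['wrist_force'])
im=env.read_camera('top'); crop(im,255,140,395,220,5.7,'pics/t2.png')
E
```

```text
clock: 6.1
tcp_pos: [0.5575, 0.2038, 0.033]
orientation: [0.0, 0.998, 0.071, -0.0]
wrist_force: [0.3, -1.0, -2.3]
finger_gap: 0.0236
[0.55749408 0.20376545 0.03296427] [ 5.81156046e-05  9.97500273e-01  7.06620953e-02 -2.65343134e-04] [ 0.30063033  0.07204417 -0.01217936] [ 0.33801038 -1.02231973 -2.33771721]
```

View pics/t2.png

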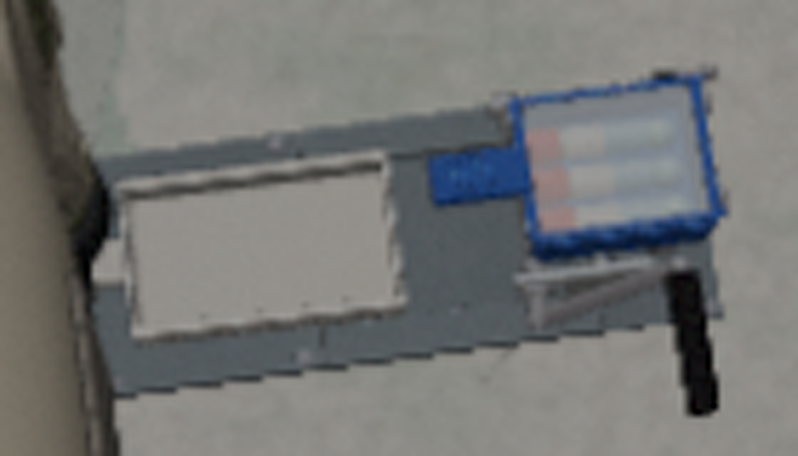

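Run:
```python
from h import *
C=cam('top'); f=lambda x,y:(255+x/5.7,140+y/5.7)
Q=onz(C,[f(115,187),f(388,153),f(408,302),f(134,340)],.051)
yaw=-1.43;u=np.array([np.cos(yaw),np.sin(yaw)]); v=np.array([-u[1],u[0]]); o=np.array([.593,-.043])
print(np.c_[(Q[:,:2]-o)@u,(Q[:,:2]-o)@v].round(4)); 
for i,j in [(0,1),(1,2),(2,3),(3,0)]: print(np.linalg.norm(Q[i]-Q[j]).round(4),np.arctan2(*(Q[j]-Q[i])[[1,0]]))
s=env.get_state(); print((s['tcp_pos'][:2]-o)@u,(s['tcp_pos'][:2]-o)@v)
```

```text
[[-0.2192  0.0386]
 [-0.0672  0.0376]
 [-0.0676 -0.0472]
 [-0.2182 -0.0483]]
0.152 -1.4365633039563082
0.0848 -3.0054169509242774
0.1506 1.7187632508532262
0.0869 0.15242529367612276
-0.24931684838416326 -0.0005176718895778116
```

```bash
python3 -m inch '[[0,0,0,0,0.3,0,0.95],[0,0,0,0,0.3,0,0.95],[0,0,0,0,0.3,0,0.95],[0,0,0,0,0.3,0,0.95],[0,0,0,0,0,0,0.95]]'
python3 - <<'E'
from h import *
s=env.get_state(); print(s['tcp_pos'],s['orientation'],s['ft_torque'],s['wrist_force'])
im=env.read_camera('top'); crop(im,265,145,395,220,6,'pics/t3.png')
im=env.read_camera('scene'); crop(im,220,170,380,270,5,'pics/s3.png')
E
```

```text
clock: 6.65
tcp_pos: [0.5666, 0.1416, 0.0334]
orientation: [0.0, 0.998, 0.069, 0.0]
wrist_force: [0.1, 0.1, -3.7]
finger_gap: 0.0235
[0.56662166 0.14159535 0.03336032] [3.93727382e-04 9.97618819e-01 6.89675920e-02 9.50475937e-05] [ 0.31209335  0.06304344 -0.01175664] [ 0.08559399  0.11996329 -3.7005937 ]
```

View pics/t3.png

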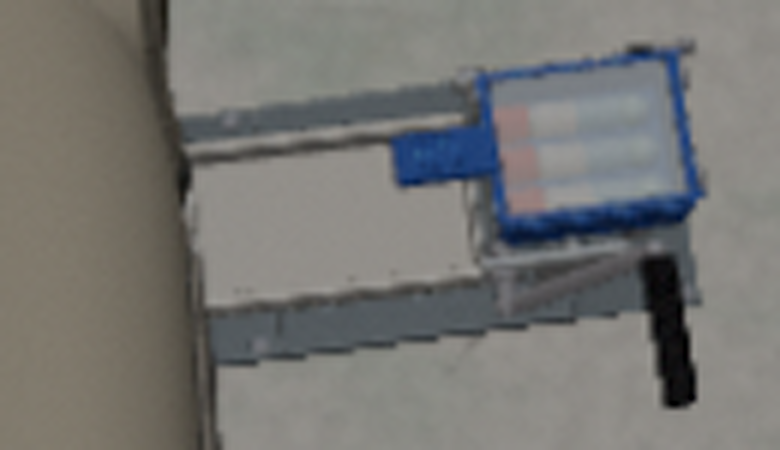

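View pics/s3.png

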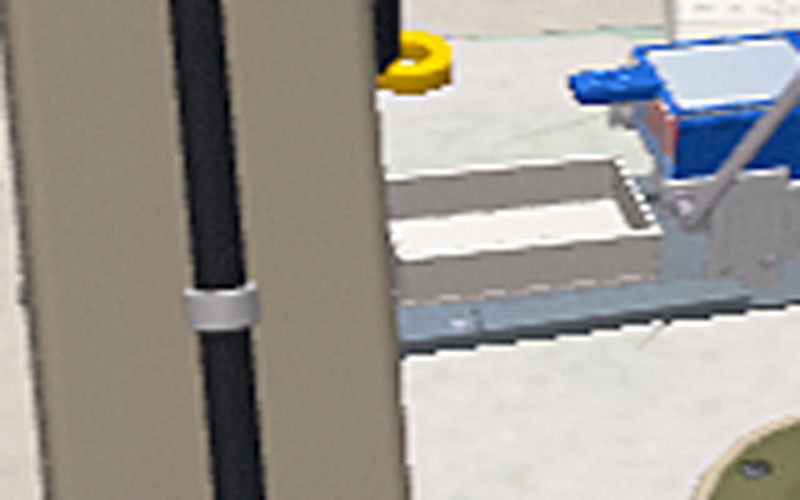

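Run:
```python
from h import *
im=cv2.imread('pics/t3.png'); 
for x in (240,300,360):
    g=im[85:365:4,x-9:x+9].mean(axis=(1,2)).astype(int); print(x,[(85+4*i,v) for i,v in enumerate(g)])
```

```text
240 [(85, np.int64(139)), (89, np.int64(140)), (93, np.int64(140)), (97, np.int64(139)), (101, np.int64(142)), (105, np.int64(137)), (109, np.int64(117)), (113, np.int64(102)), (117, np.int64(97)), (121, np.int64(96)), (125, np.int64(90)), (129, np.int64(85)), (133, np.int64(83)), (137, np.int64(108)), (141, np.int64(135)), (145, np.int64(131)), (149, np.int64(106)), (153, np.int64(81)), (157, np.int64(77)), (161, np.int64(102)), (165, np.int64(134)), (169, np.int64(141)), (173, np.int64(143)), (177, np.int64(141)), (181, np.int64(141)), (185, np.int64(141)), (189, np.int64(141)), (193, np.int64(141)), (197, np.int64(141)), (201, np.int64(141)), (205, np.int64(141)), (209, np.int64(141)), (213, np.int64(142)), (217, np.int64(142)), (221, np.int64(141)), (225, np.int64(141)), (229, np.int64(141)), (233, np.int64(142)), (237, np.int64(141)), (241, np.int64(142)), (245, np.int64(142)), (249, np.int64(142)), (253, np.int64(141)), (257, np.int64(141)), (261, np.int64(141)), (265, np.int64(142)), (269, np.int64(142)), (273, np.int64(142)), (277, np.int64(142)), (281, np.int64(142)), (285, 
[... 2754 characters left out ...]
t64(142)), (237, np.int64(142)), (241, np.int64(142)), (245, np.int64(142)), (249, np.int64(141)), (253, np.int64(141)), (257, np.int64(142)), (261, np.int64(142)), (265, np.int64(142)), (269, np.int64(142)), (273, np.int64(141)), (277, np.int64(137)), (281, np.int64(141)), (285, np.int64(138)), (289, np.int64(107)), (293, np.int64(78)), (297, np.int64(70)), (301, np.int64(81)), (305, np.int64(88)), (309, np.int64(89)), (313, np.int64(88)), (317, np.int64(88)), (321, np.int64(89)), (325, np.int64(88)), (329, np.int64(89)), (333, np.int64(90)), (337, np.int64(90)), (341, np.int64(79)), (345, np.int64(75)), (349, np.int64(100)), (353, np.int64(123)), (357, np.int64(131)), (361, np.int64(132))]
```

```bash
cat > m3.py <<'E'
from h import *
C=cam('top'); f=lambda x,y:(265+x/6-.4,145+y/6-.4)
yaw=-1.43;u=np.array([np.cos(yaw),np.sin(yaw)]); v=np.array([-u[1],u[0]]); o=np.array([.593,-.043])
print('cam',-C[2].T@C[3])
for x,a,b,c,d in [(240,110,137,305,360),(300,103,131,296,351.5),(360,94.5,123,289,340)]:
    F=onz(C,[f(x,a),f(x,d)],.015); T=onz(C,[f(x,b),f(x,c)],.051)
    g=lambda P:((P[:,:2]-o)@v).round(4)
    print(g(F),g(F).mean(),g(T),g(T).mean())
s=env.get_state(); print((s['tcp_pos'][:2]-o)@u,(s['tcp_pos'][:2]-o)@v)
E
python3 m3.py
```

```text
cam [0.30225638 0.02640778 1.17768321]
[ 0.0689 -0.068 ] 0.000449999999999999 [ 0.0435 -0.0458] -0.0011500000000000017
[ 0.0684 -0.0676] 0.0004000000000000045 [ 0.0425 -0.0452] -0.001349999999999997
[ 0.0688 -0.0657] 0.0015500000000000028 [ 0.0426 -0.0457] -0.0015499999999999993
-0.18833627817683235 -0.0003112387002418481
```

```bash
python3 -m inch '[[0,0,0,0.04,0.1,0,0.95],[0,0,0,0,0.26,0,0.95],[0,0,0,0,0.26,0,0.95],[0,0,0,0,0.25,0,0.95],[0,0,0,0,0,0,0.95],[0,0,0,0,0,0.06,0.95],[0,0,0,0,0,0.06,0.95],[0,0,0,0,0,0.06,0.95],[0,0,0,0,0,0.04,0.95],[0,0,0,0,0,0,0.95]]'
python3 - <<'E'
from h import *
s=env.get_state(); print(s['tcp_pos'],s['orientation'],s['ft_torque'],s['wrist_force'])
im=env.read_camera('top'); crop(im,265,145,395,220,6,'pics/t4.png')
im=env.read_camera('scene'); crop(im,220,170,380,270,5,'pics/s4.png')
E
```

```text
clock: 7.75
tcp_pos: [0.574, 0.1019, 0.0219]
orientation: [0.0, 0.997, 0.071, -0.0]
wrist_force: [0.9, 1.1, -2.9]
finger_gap: 0.0238
[0.57395367 0.10194901 0.02194581] [ 6.17367648e-05  9.97479494e-01  7.09549670e-02 -2.17964925e-04] [ 0.12642386 -0.00665028 -0.02522561] [ 0.89376709  1.08103175 -2.87832947]
```

View pics/t4.png

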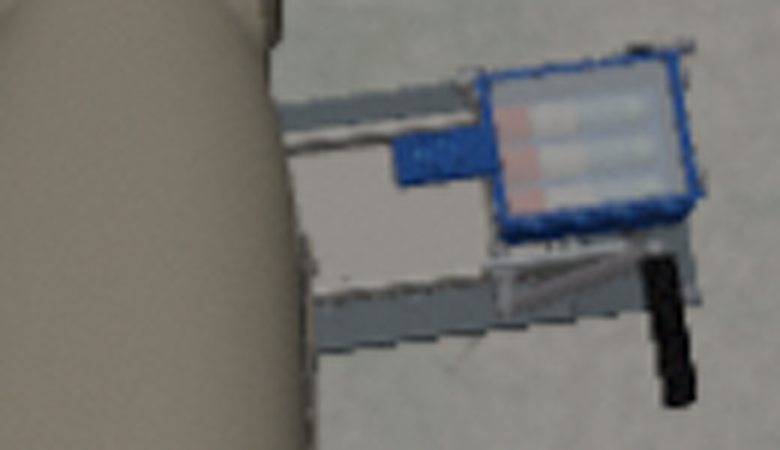

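View pics/s4.png

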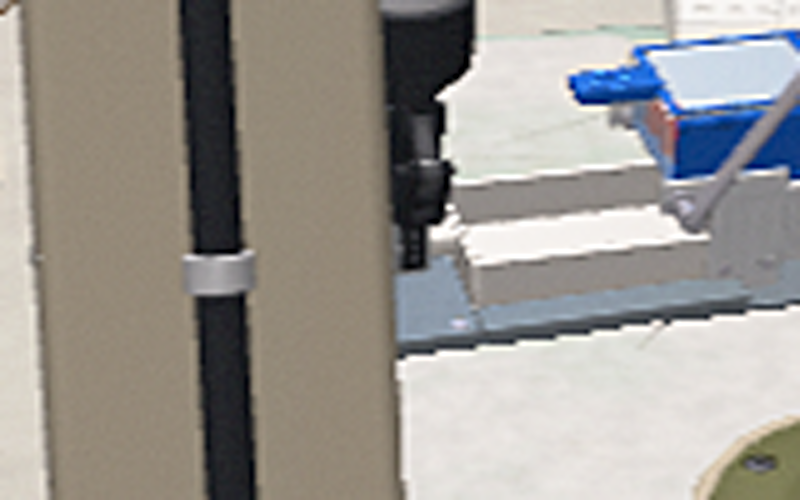

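```bash
python3 -m inch '[[0,0,0,0,0.06,0,0.95],[0,0,0,0,0,0.03,0.95],[0,0,0,0,0,0.02,0.95],[0,0,0,0,0,0,0.95],[0,0,0,0,0,0,0.95]]'
python3 - <<'E'
from h import *
s=env.get_state(); print(s['tcp_pos'],s['orientation'],s['ft_torque'],s['wrist_force'])
E
python3 -m inch '[[0,0,0,0,0,0,0.5],[0,0,0,0,0,0,0.3],[0,0,0,0,0,0,0.3],[0,0,0,0,0,0,0.3],[0,0,0,0,-0.1,-0.4,0.3],[0,0,0,0,-0.3,-0.6,0.3],[0,0,0,0,-0.4,-0.6,0.3],[0,0,0,0,-0.4,-0.6,0.3],[0,0,0,0,-0.2,-0.4,0.3],[0,0,0,0,0,0,0.3]]' 40
python3 - <<'E'
from h import *
C=cam('wrist'); im=env.read_camera('wrist'); cv2.imwrite('pics/w5.png',im[:,:,::-1]); np.savez('w5.npz',R=C[2],t=C[3])
im=env.read_camera('scene'); crop(im,220,170,380,270,5,'pics/s5.png')
E
```

```text
clock: 8.35
tcp_pos: [0.5751, 0.0984, 0.0213]
orientation: [0.0, 0.998, 0.071, 0.001]
wrist_force: [-2.7, 0.5, 7.2]
finger_gap: 0.0238
[0.57513655 0.09843703 0.02131399] [2.98676424e-04 9.97506355e-01 7.05716616e-02 7.89867758e-04] [-0.03316071  0.61475573 -0.00970038] [-2.73947881  0.52799634  7.1626634 ]
clock: 9.35
tcp_pos: [0.5666, 0.1696, 0.1532]
orientation: [-0.0, 0.997, 0.072, 0.003]
wrist_force: [0.7, -0.9, 0.3]
finger_gap: 0.0597
```

View pics/w5.png

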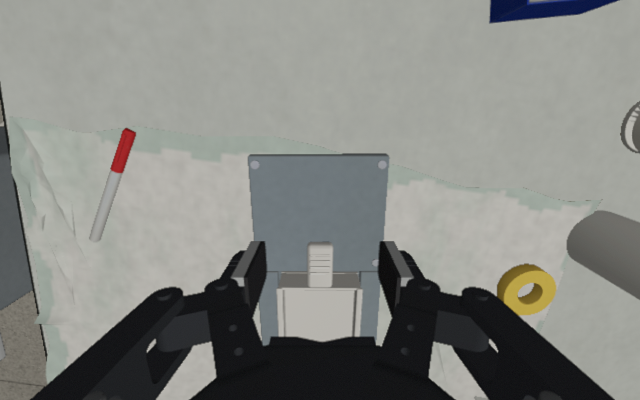

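View pics/s5.png

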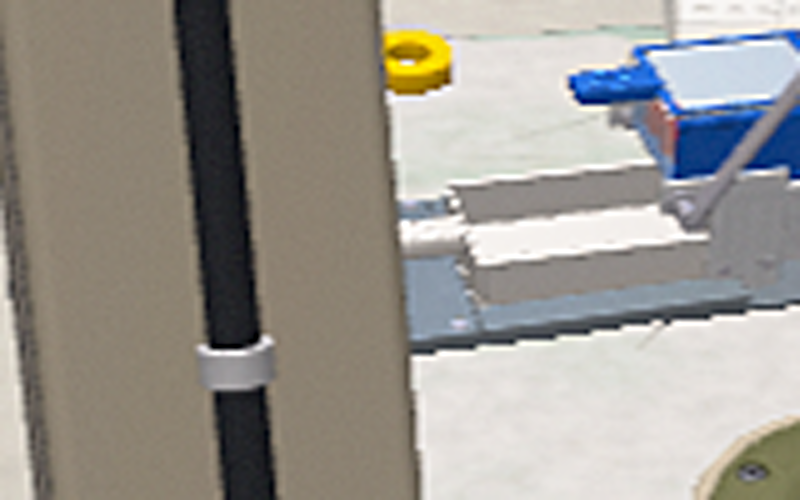

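```bash
python3 -m inch '[[0,0,0,0,0.4,-0.5,0],[0,0,0,0,0.4,-0.5,0],[0,0,0,0,0.4,-0.5,0],[0,0,0,0,0.4,-0.5,0],[0,0,0,0,0,0,0],[0,0,0,0,0,0,0]]'
python3 - <<'E'
from h import *
C=cam('wrist'); im=env.read_camera('wrist'); cv2.imwrite('pics/w6.png',im[:,:,::-1]); np.savez('w6.npz',R=C[2],t=C[3])
crop(im,250,30,400,310,2.8,'pics/w6a.png')
im=env.read_camera('scene'); crop(im,220,170,380,270,5,'pics/s6.png')
im=env.read_camera('top'); crop(im,265,145,395,220,6,'pics/t6.png')
E
```

```text
clock: 10.05
tcp_pos: [0.5759, 0.0877, 0.2484]
orientation: [-0.0, 0.998, 0.07, -0.001]
wrist_force: [0.3, 0.6, -0.6]
finger_gap: 0.0853
```

View pics/w6a.png

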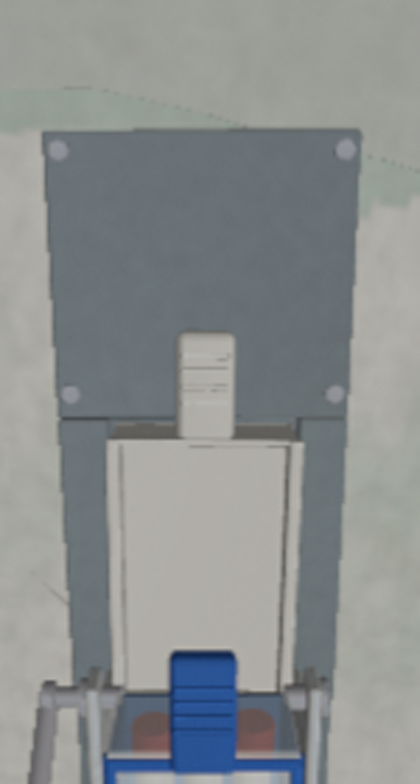

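View pics/s6.png

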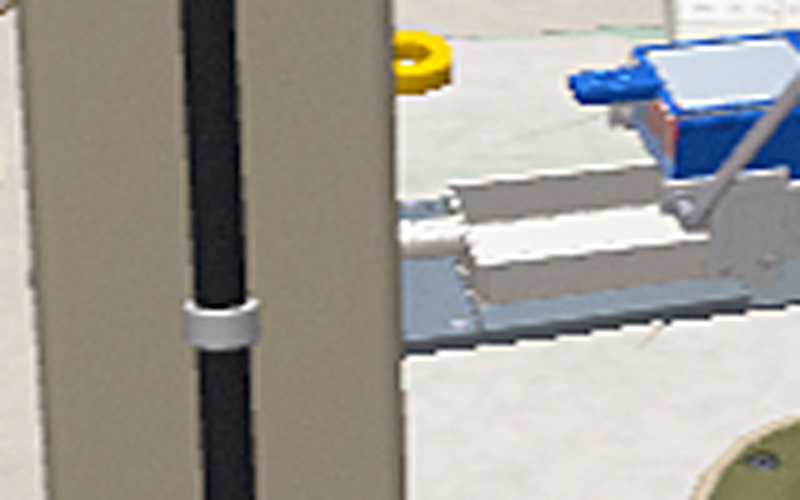

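View pics/t6.png

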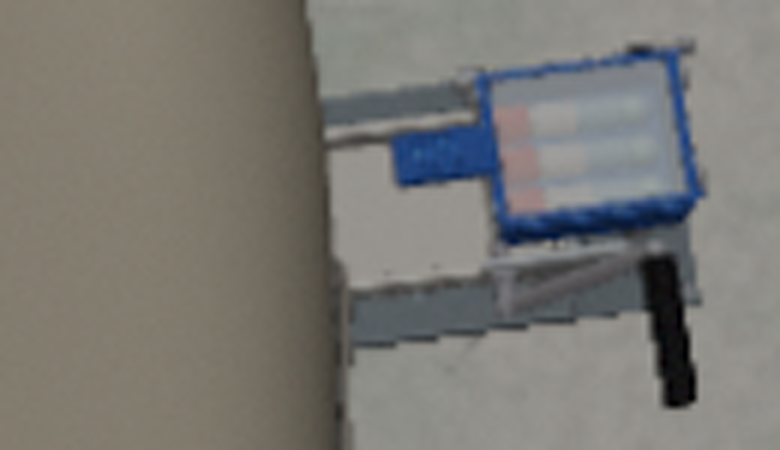

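Run:
```python
from h import *
z=np.load('w6.npz'); C=cam('wrist'); C=(C[0],C[1],z['R'],z['t'])
a=lambda x,y:(250+x/2.8,30+y/2.8)
yaw=-1.43;u=np.array([np.cos(yaw),np.sin(yaw)]); v=np.array([-u[1],u[0]]); o=np.array([.5938,-.043])
for zz in (.039,.043,.047):
    Q=onz(C,[a(107,441),a(303,441),a(113,690-10),a(296,690-10),a(179,334),a(236,334)],zz); 
    print(zz,np.c_[(Q[:,:2]-o)@u,(Q[:,:2]-o)@v].round(4).tolist(),np.linalg.norm(Q[0]-Q[1]),np.linalg.norm(Q[2]-Q[3]))
F=onz(C,[a(43,130),a(360,130),a(62,418),a(346,418)],.015)
print(np.c_[(F[:,:2]-o)@u,(F[:,:2]-o)@v].round(4).tolist())
im=cv2.imread('pics/w6.png')
cv2.imwrite('pics/w6b.png',cv2.resize(im[165:285,270:380],None,fx=7,fy=5,interpolation=cv2.INTER_CUBIC))
```

```text
0.039 [[-0.1114, -0.0423], [-0.1114, 0.0461], [0.0112, -0.0436], [0.0112, 0.0472], [-0.1594, -0.0094], [-0.1594, 0.0153]] 0.08839770035597942 0.09079429169052974
0.043 [[-0.1125, -0.0418], [-0.1125, 0.0456], [0.0088, -0.0431], [0.0088, 0.0466], [-0.16, -0.0093], [-0.16, 0.0151]] 0.08739252298819229 0.08976186248972402
0.047 [[-0.1136, -0.0413], [-0.1136, 0.0451], [0.0063, -0.0426], [0.0063, 0.0461], [-0.1605, -0.0092], [-0.1605, 0.015]] 0.08638734562040515 0.08872943328891829
[[-0.2444, -0.0683], [-0.2444, 0.069], [-0.1164, -0.0663], [-0.1164, 0.0694]]
```

View pics/w6b.png

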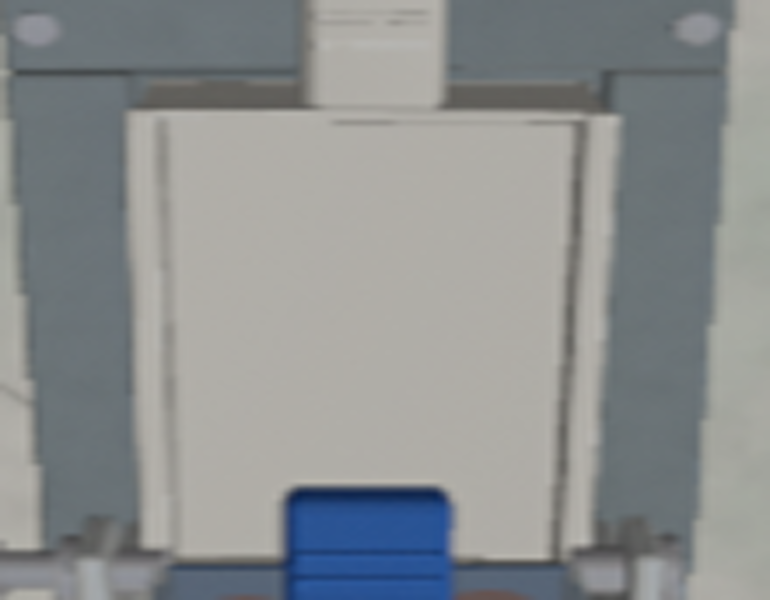

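Run:
```python
from h import *
C=cam('scene')
yaw=-1.43;u=np.array([np.cos(yaw),np.sin(yaw)]); v=np.array([-u[1],u[0]]); o=np.array([.5935,-.043])
W=lambda x,y,z: np.r_[o+x*u+y*v,z]
pts=[('rim near end seated',W(-.113,-.043,.039)),('rim near x-.02',W(-.02,-.043,.039)),('rim far end',W(-.113,.043,.039)),('deck corner well near',W(-.116,-.046,.015)),('well edge near x-.02',W(-.02,-.046,.015)),('foot edge near -.116',W(-.116,-.07,.015)),('foot edge -.02',W(-.02,-.07,.015)),('rim near unseated',W(-.113,-.043,.047)),('tongue end near',W(-.0525,-.013,.125))]
for n,p in pts:
    q=proj(C,[p])[0]; print(n,((q-[220,170])*5).round(0))
im=env.read_camera('scene'); crop(im,295,195,375,245,10,'pics/s6b.png')
```

```text
rim near end seated [477. 268.]
rim near x-.02 [636. 248.]
rim far end [441. 187.]
deck corner well near [472. 307.]
well edge near x-.02 [636. 286.]
foot edge near -.116 [482. 332.]
foot edge -.02 [648. 310.]
rim near unseated [477. 256.]
tongue end near [573.  96.]
```

View pics/s6b.png

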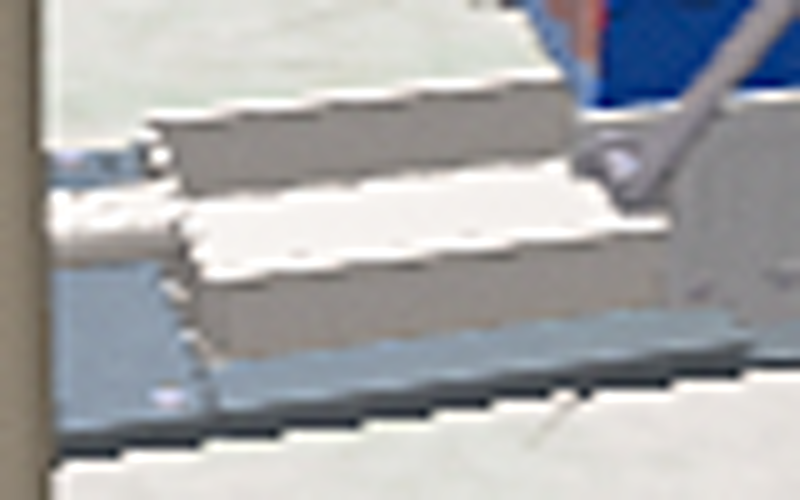

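Run:
```python
from h import *
im=env.read_camera('scene'); crop(im,325,170,405,220,10,'pics/s7.png')
C=cam('scene')
yaw=-1.43;u=np.array([np.cos(yaw),np.sin(yaw)]); v=np.array([-u[1],u[0]]); o=np.array([.5935,-.043])
for zz in (.115,.12,.125,.13):
  for y in (-.013,.013):
    q=proj(C,[np.r_[o-.0525*u+y*v,zz]])[0]; print(zz,y,((q-[325,170])*10).round(0))
```

```text
0.115 -0.013 [ 94. 223.]
0.115 0.013 [ 68. 178.]
0.12 -0.013 [ 95. 208.]
0.12 0.013 [ 69. 162.]
0.125 -0.013 [ 95. 192.]
0.125 0.013 [ 70. 147.]
0.13 -0.013 [ 96. 176.]
0.13 0.013 [ 70. 131.]
```

View pics/s7.png

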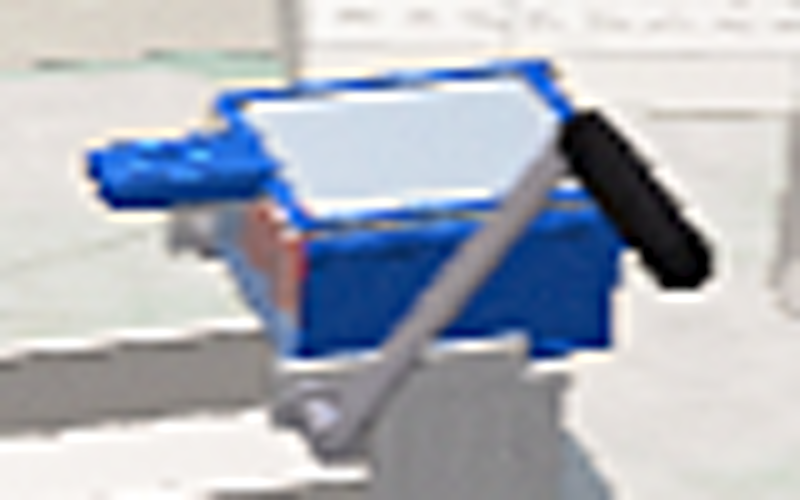

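```bash
python3 -m inch '[[0,0,0,0,0.5,0.2,0.4],[0,0,0,0,0.5,0.3,0.45],[0,0,0,0,0.5,0.3,0.5],[0,0,0,0.01,0.5,0.3,0.5],[0,0,0,0,0,0.5,0.5],[0,0,0,0,0,0.5,0.5],[0,0,0,0,0,0.4,0.5],[0,0,0,0,0,0,0.5],[0,0,0,0,0,0,0.5]]'
python3 - <<'E'
from h import *
C=cam('wrist'); im=env.read_camera('wrist'); cv2.imwrite('pics/w8.png',im[:,:,::-1])
im=env.read_camera('scene'); crop(im,305,130,405,220,7,'pics/s8.png')
s=env.get_state();print(s['tcp_pos'])
E
```

```text
clock: 11.2
tcp_pos: [0.5902, -0.0097, 0.1245]
orientation: [-0.0, 0.997, 0.071, -0.001]
wrist_force: [0.1, 0.7, 1.0]
finger_gap: 0.0425
[ 0.59141354 -0.00998838  0.12597401]
```

View pics/w8.png

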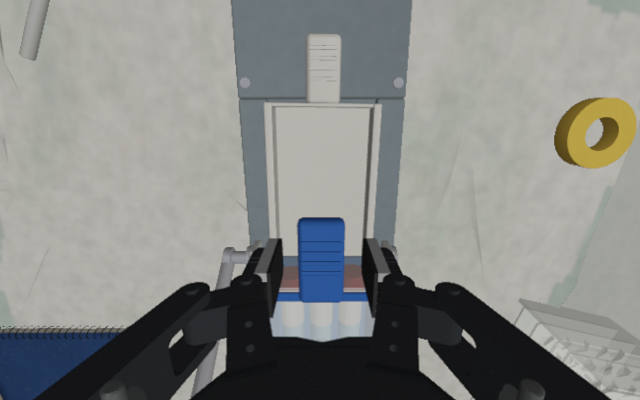

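View pics/s8.png

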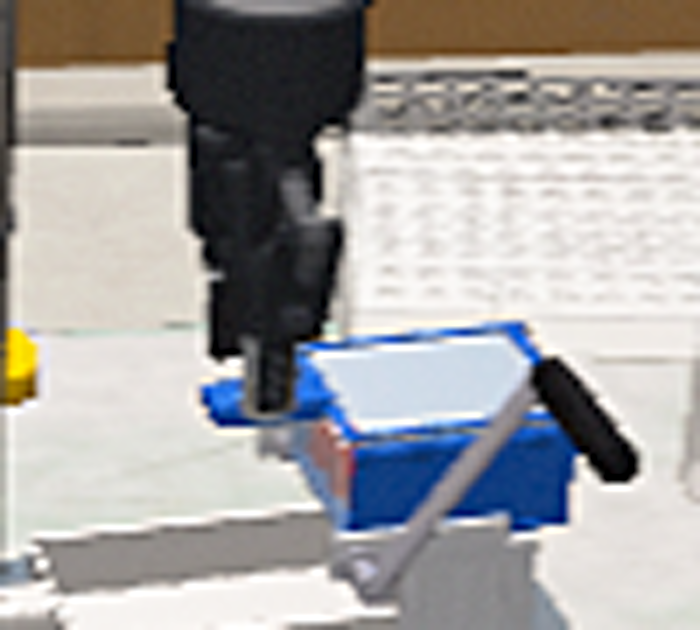

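```bash
python3 -m inch '[[0,0,0,0,-0.06,0.22,0.5],[0,0,0,0,0,0.22,0.5],[0,0,0,0,0,0,0.9],[0,0,0,0,0,0,0.9],[0,0,0,0,0,0,0.9],[0,0,0,0,0,0,0.9]]' 20
python3 -m inch '[[0,0,0,0,0.03,-0.39,0.9],[0,0,0,0,0.09,-0.385,0.9],[0,0,0,0,0.145,-0.365,0.9],[0,0,0,0,0,0,0.9]]'
python3 - <<'E'
from h import *
s=env.get_state();print(s['tcp_pos'],s['wrist_force'])
im=env.read_camera('scene'); crop(im,305,130,405,220,7,'pics/s9.png')
E
```

```text
clock: 11.9
tcp_pos: [0.5891, -0.0069, 0.1024]
orientation: [-0.0, 0.997, 0.071, -0.001]
wrist_force: [-3.4, 1.2, -1.4]
finger_gap: 0.0251
clock: 12.3
tcp_pos: [0.5915, -0.0222, 0.1615]
orientation: [0.001, 0.998, 0.07, -0.0]
wrist_force: [-4.8, -2.7, -2.8]
finger_gap: 0.0256
[ 0.59145577 -0.0221747   0.16151544] [-4.79625694 -2.66171814 -2.80898274]
```

View pics/s9.png

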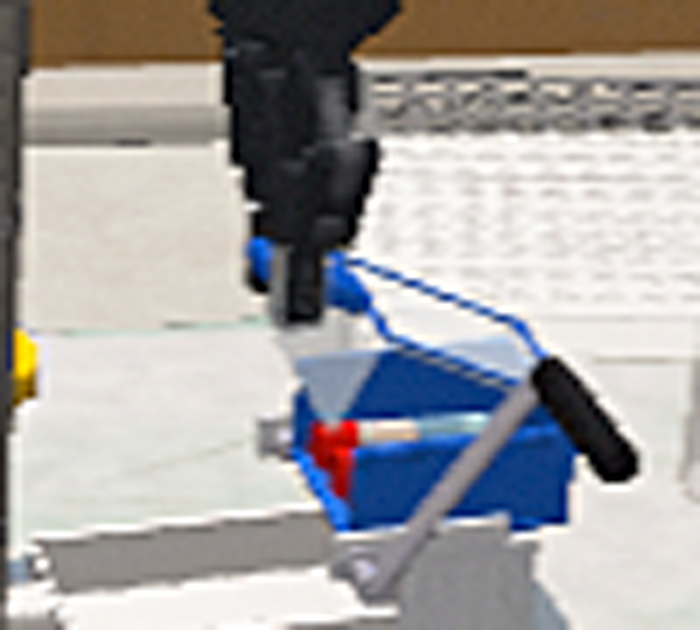

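```bash
python3 -m inch '[[0,0,0,-0.02,0.2,-0.34,0.9],[0,0,0,0,0.245,-0.305,0.9],[0,0,0,0,0.29,-0.265,0.9],[0,0,0,0,0.325,-0.22,0.9],[0,0,0,0,0.355,-0.17,0.9],[0,0,0,0,0.375,-0.115,0.9],[0,0,0,0,0.39,-0.055,0.9],[0,0,0,0,0,0,0.9]]'
python3 - <<'E'
from h import *
s=env.get_state();print(s['tcp_pos'],s['wrist_force'])
im=env.read_camera('scene'); crop(im,305,110,405,220,6,'pics/s10.png')
E
```

```text
clock: 13.15
tcp_pos: [0.6069, -0.1312, 0.2338]
orientation: [0.001, 0.998, 0.069, 0.0]
wrist_force: [-1.1, 0.2, 1.9]
finger_gap: 0.0256
[ 0.60691428 -0.13117608  0.23380792] [-1.14373954  0.16041764  1.90537943]
```

View pics/s10.png

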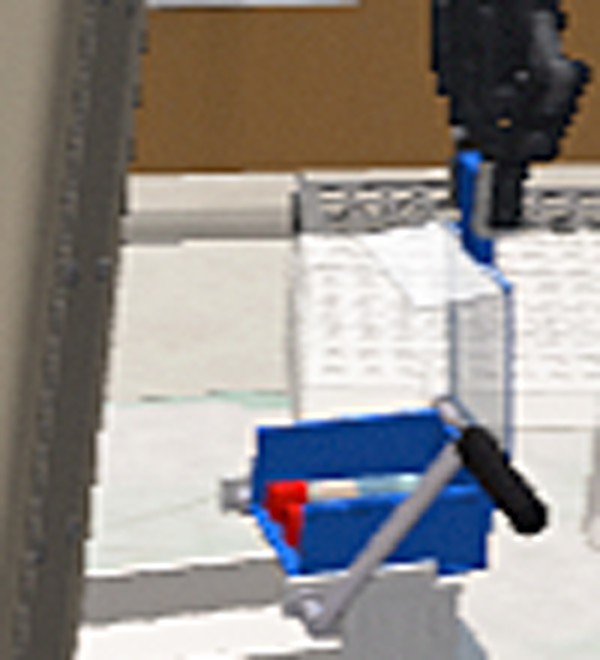

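```bash
python3 -m inch '[[0,0,0,0,0.39,0,0.9],[0,0,0,0,0.39,0.06,0.9],[0,0,0,0,0.38,0.12,0.9],[0,0,0,0,0.12,0.05,0.9],[0,0,0,0,0,0,0.9],[0,0,0,0,0,0,0.5],[0,0,0,0,0,0,0.3],[0,0,0,0,0,0,0.3]]'
python3 - <<'E'
from h import *
s=env.get_state();print(s['tcp_pos'],s['wrist_force'])
im=env.read_camera('scene'); crop(im,305,110,425,220,6,'pics/s11.png')
E
```

```text
clock: 14.0
tcp_pos: [0.6156, -0.1918, 0.2212]
orientation: [-0.0, 0.997, 0.071, -0.0]
wrist_force: [0.2, 0.2, -0.3]
finger_gap: 0.0593
[ 0.61558759 -0.19175346  0.22117542] [ 0.22646585  0.19688578 -0.315907  ]
```

View pics/s11.png

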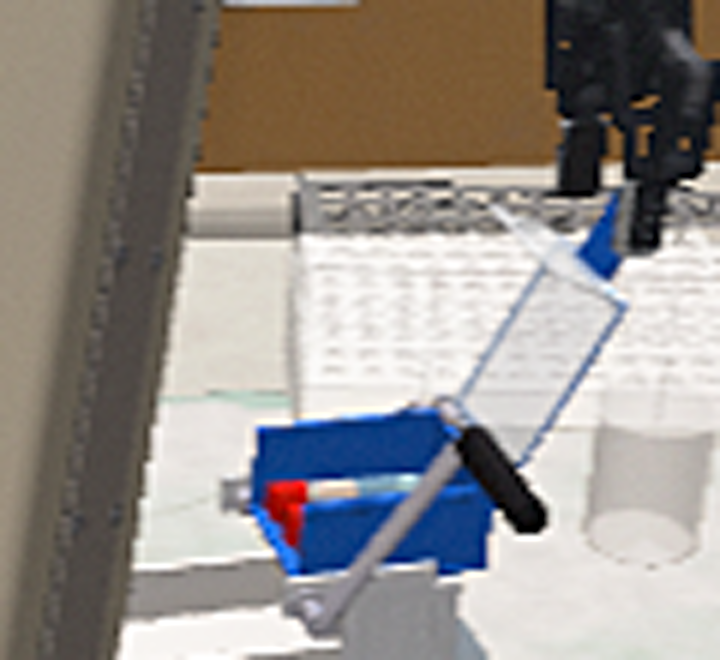

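```bash
python3 -m inch '[[0,0,0,0,0,-0.5,0.3],[0,0,0,0,0,-0.6,0.3],[0,0,0,0,0,-0.5,0.3],[0,0,0,-0.5,-0.1,0,1],[0,0,0,-0.5,-0.1,0,1],[0,0,0,-0.5,-0.1,0,1],[0,0,0,-0.5,-0.1,0,1],[0,0,0,-0.45,-0.1,0,1],[0,0,0,0,-0.1,0.4,1],[0,0,0,0,0,0.5,1],[0,0,0,0,0,0.3,1],[0,0,0,0,0,0,1]]' 40
python3 - <<'E'
from h import *
C=cam('wrist'); im=env.read_camera('wrist'); cv2.imwrite('pics/w12.png',im[:,:,::-1])
s=env.get_state();print(s['tcp_pos'],s['wrist_force'])
im=env.read_camera('scene'); crop(im,305,110,425,220,6,'pics/s12.png')
im=env.read_camera('top'); crop(im,290,130,420,230,6,'pics/t12.png')
E
```

```text
clock: 15.25
tcp_pos: [0.4887, -0.1784, 0.2397]
orientation: [-0.001, 0.997, 0.071, -0.002]
wrist_force: [-0.5, -0.1, 0.2]
finger_gap: 0.0002
[ 0.48939983 -0.17877322  0.24109999] [-0.03907711  0.49004411  0.36558572]
```

View pics/w12.png

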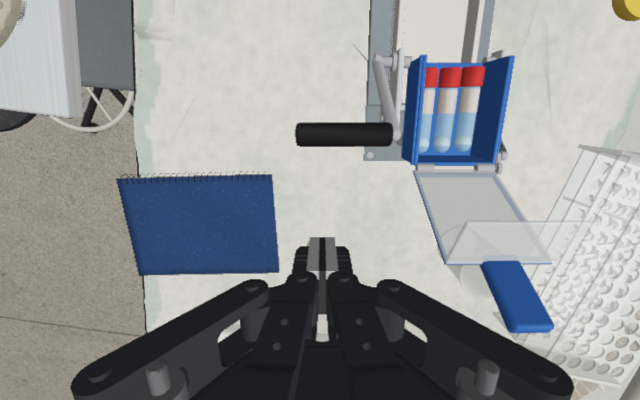

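View pics/s12.png

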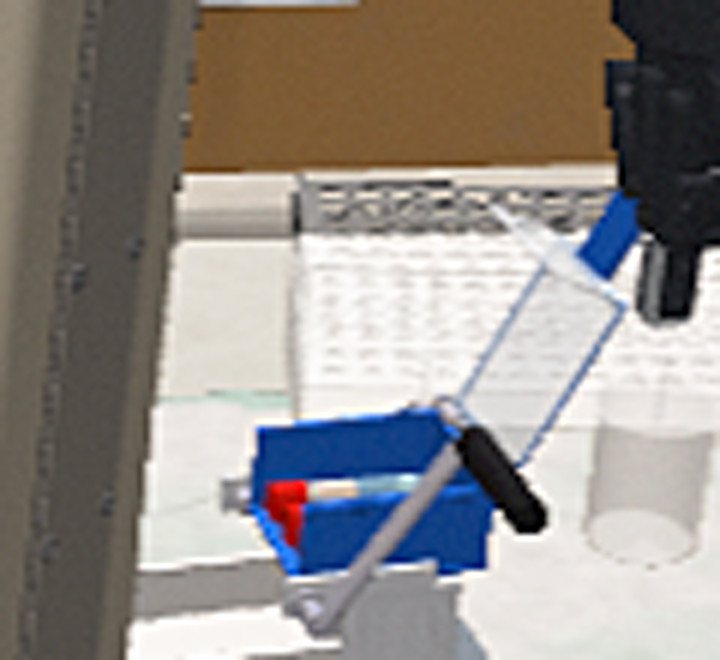

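View pics/t12.png

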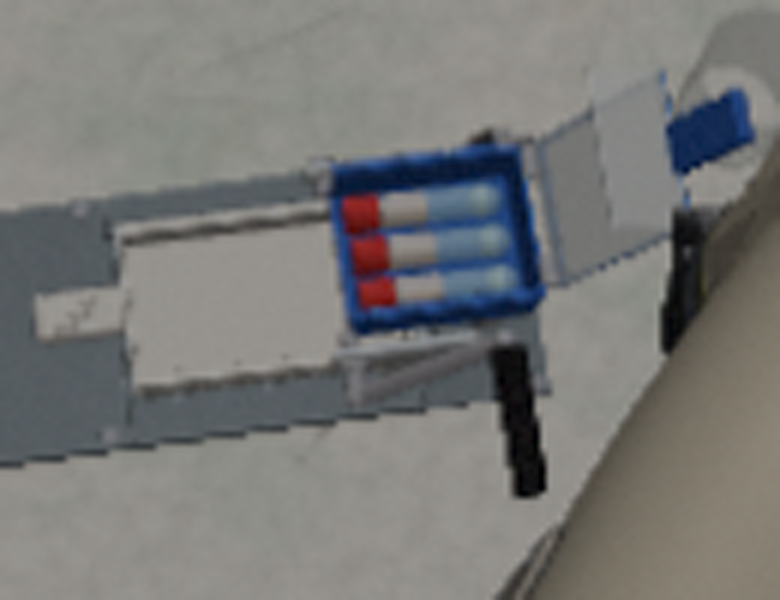

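```bash
python3 -m inch '[[0,0,0,0,0,0.5,1],[0,0,0,0,0,0.6,1],[0,0,0,0,0,0.6,1],[0,0,0,0,0,0.37,1],[0,0,0,0,-0.2,0,1],[0,0,0,0,-0.2,0,1],[0,0,0,0,-0.15,0,1],[0,0,0,0,-0.1,-0.02,1],[0,0,0,0,-0.1,-0.05,1],[0,0,0,0,-0.1,-0.05,1],[0,0,0,0,-0.1,-0.05,1],[0,0,0,0,0,0,1]]'
python3 - <<'E'
from h import *
s=env.get_state();print(s['tcp_pos'],s['wrist_force'],s['ft_torque'])
im=env.read_camera('scene'); crop(im,305,110,425,220,6,'pics/s13.png')
E
```

```text
clock: 16.6
tcp_pos: [0.4841, -0.134, 0.1485]
orientation: [0.003, 0.998, 0.07, 0.001]
wrist_force: [-1.6, -6.1, 1.3]
finger_gap: -0.0
[ 0.48411404 -0.13396947  0.14846676] [-1.62989134 -6.10359917  1.25665142] [-1.28914502  0.15860591 -0.01499605]
```

View pics/s13.png

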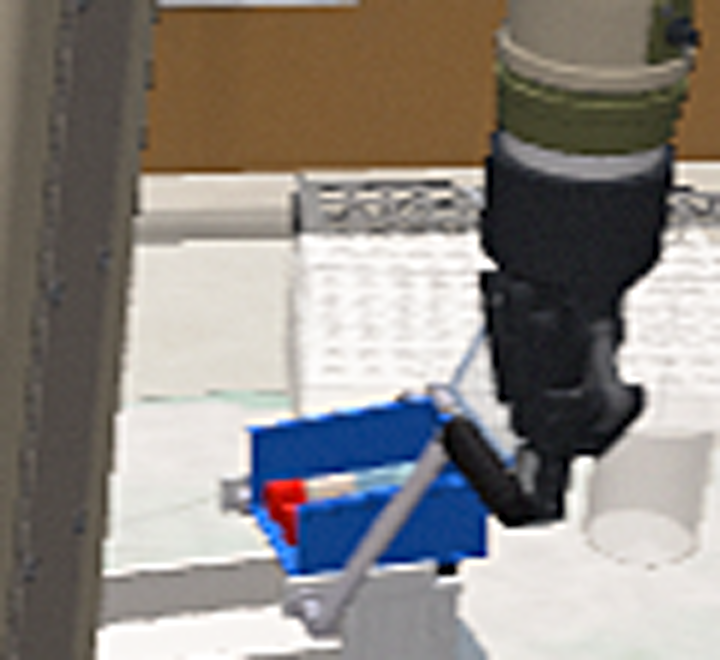

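```bash
python3 -m inch '[[0,0,0,0,-0.1,-0.05,1],[0,0,0,0,-0.1,-0.05,1],[0,0,0,0,-0.1,-0.04,1],[0,0,0,0,-0.1,-0.04,1],[0,0,0,0,-0.1,-0.03,1],[0,0,0,0,-0.1,-0.03,1],[0,0,0,0,-0.1,-0.02,1],[0,0,0,0,-0.1,-0.02,1],[0,0,0,0,-0.1,-0.01,1],[0,0,0,0,-0.1,0,1],[0,0,0,0,-0.1,0,1]]'
python3 - <<'E'
from h import *
s=env.get_state();print(s['tcp_pos'],s['wrist_force'],s['ft_torque'])
im=env.read_camera('scene'); crop(im,285,110,425,220,5.5,'pics/s14.png')
E
```

```text
clock: 17.75
tcp_pos: [0.477, -0.0793, 0.1629]
orientation: [0.002, 0.998, 0.07, 0.002]
wrist_force: [1.2, -4.6, 3.4]
finger_gap: 0.0002
[ 0.47699724 -0.07927201  0.16290897] [ 1.20683777 -4.56810384  3.43766458] [-0.9156451  -0.16171525 -0.00536084]
```

View pics/s14.png

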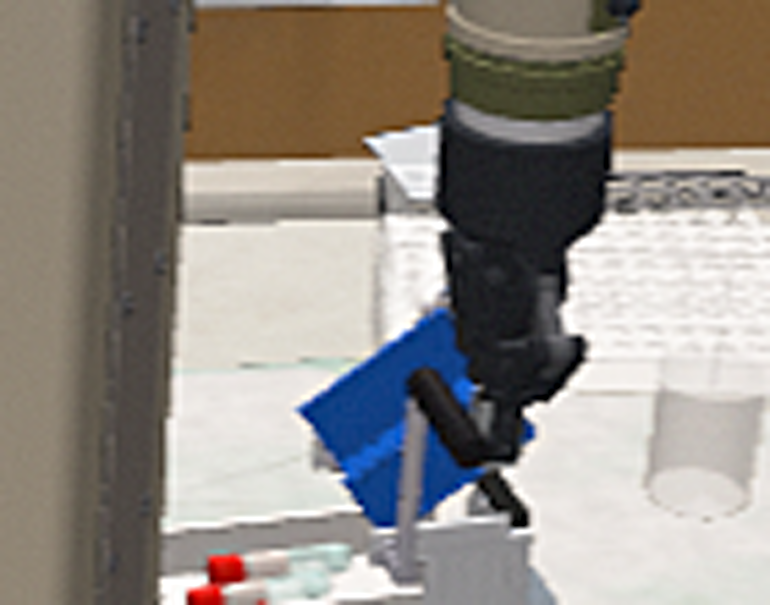

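```bash
python3 -m inch '[[0,0,0,0,-0.1,0,1],[0,0,0,0,-0.1,0,1],[0,0,0,0,-0.1,0,1],[0,0,0,0,-0.1,0.02,1],[0,0,0,0,-0.1,0.02,1],[0,0,0,0,-0.1,0.03,1],[0,0,0,0,-0.1,0.03,1],[0,0,0,0,-0.1,0.02,1],[0,0,0,0,0,0,1],[0,0,0,0,0,0,1]]'
python3 - <<'E'
from h import *
s=env.get_state();print(s['tcp_pos'],s['wrist_force'],s['ft_torque'])
im=env.read_camera('scene'); crop(im,285,110,425,220,5.5,'pics/s15.png')
E
```

```text
clock: 18.8
tcp_pos: [0.47, -0.0412, 0.1556]
orientation: [0.004, 0.998, 0.07, -0.0]
wrist_force: [-1.3, -14.9, 3.2]
finger_gap: -0.0001
[ 0.47003065 -0.04115707  0.15563987] [ -1.3174293  -14.92000299   3.22750383] [-2.94559541  0.08627402 -0.00783111]
```

View pics/s15.png

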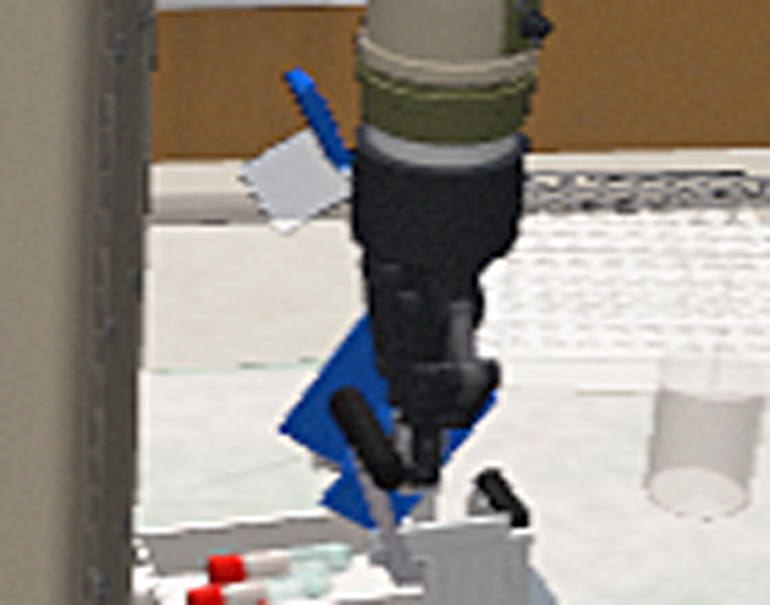

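```bash
python3 -m inch '[[0,0,0,0,-0.06,0,1],[0,0,0,0,0,0,1],[0,0,0,0,0,0,1],[0,0,0,0,0,0,1],[0,0,0,0,0,0,1]]'
python3 - <<'E'
from h import *
im=env.read_camera('top'); crop(im,270,130,400,230,6,'pics/t16.png')
im=env.read_camera('wrist'); cv2.imwrite('pics/w16.png',im[:,:,::-1])
E
```

```text
clock: 19.35
tcp_pos: [0.4699, -0.0405, 0.1556]
orientation: [0.006, 0.998, 0.069, -0.0]
wrist_force: [0.8, -24.2, 1.1]
finger_gap: 0.0002
```

View pics/t16.png

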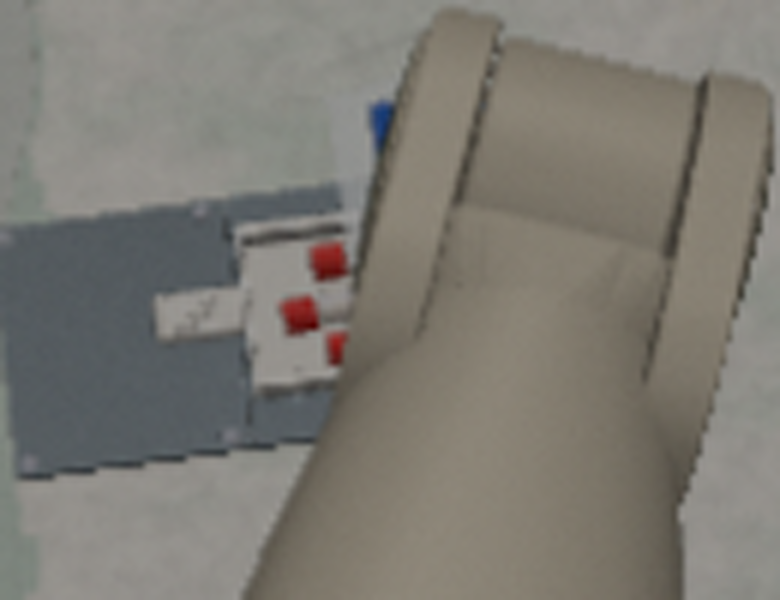

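View pics/w16.png

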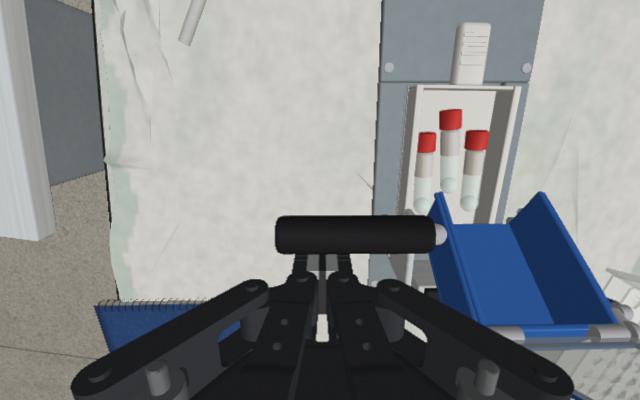

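```bash
python3 -m inch '[[0,0,0,0,0.15,0,1],[0,0,0,0,0.2,0,1],[0,0,0,0,0.2,0,1],[0,0,0,0,0.2,0,1],[0,0,0,0,0.2,0,1],[0,0,0,0,0.2,0.03,1],[0,0,0,0,0.2,0.05,1],[0,0,0,0,0.2,0.05,1],[0,0,0,0,0.2,0.05,1],[0,0,0,0,0.2,0.05,1],[0,0,0,0,0.2,0.05,1],[0,0,0,0,0.3,0,1]]'
python3 -m inch '[[0,0,0,0,0.4,0,1],[0,0,0,0,0.4,0,1],[0,0,0,0,0,-0.6,1],[0,0,0,0,0,-0.6,1],[0,0,0,0,0,-0.6,1],[0,0,0,-0.5,0,-0.6,1],[0,0,0,-0.6,0.3,0,1],[0,0,0,-0.2,0.6,0,1],[0,0,0,-0.1,0.6,0,1],[0,0,0,0,0.6,0,1],[0,0,0,0,0,0,1],[0,0,0,0,0,0,1]]'
python3 - <<'E'
from h import *
im=env.read_camera('top'); crop(im,260,130,400,230,5.7,'pics/t17.png')
im=env.read_camera('scene'); crop(im,285,110,425,230,5.5,'pics/s17.png')
E
```

```text
clock: 20.65
tcp_pos: [0.4864, -0.1566, 0.1408]
orientation: [-0.001, 0.997, 0.071, -0.0]
wrist_force: [0.3, -0.6, -0.4]
finger_gap: 0.0001
clock: 21.85
tcp_pos: [0.4375, -0.3106, 0.2609]
orientation: [-0.001, 0.998, 0.07, -0.0]
wrist_force: [-0.8, 0.1, -0.1]
finger_gap: -0.0001
```

View pics/t17.png

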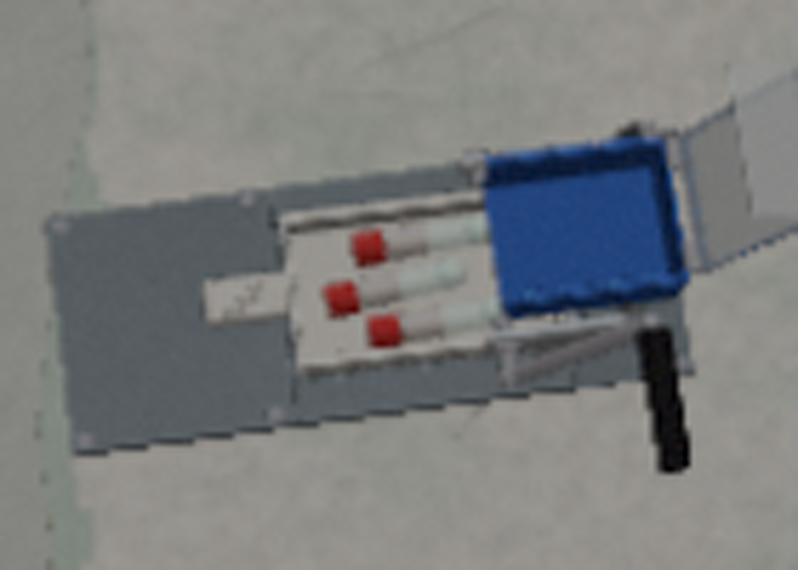

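View pics/s17.png

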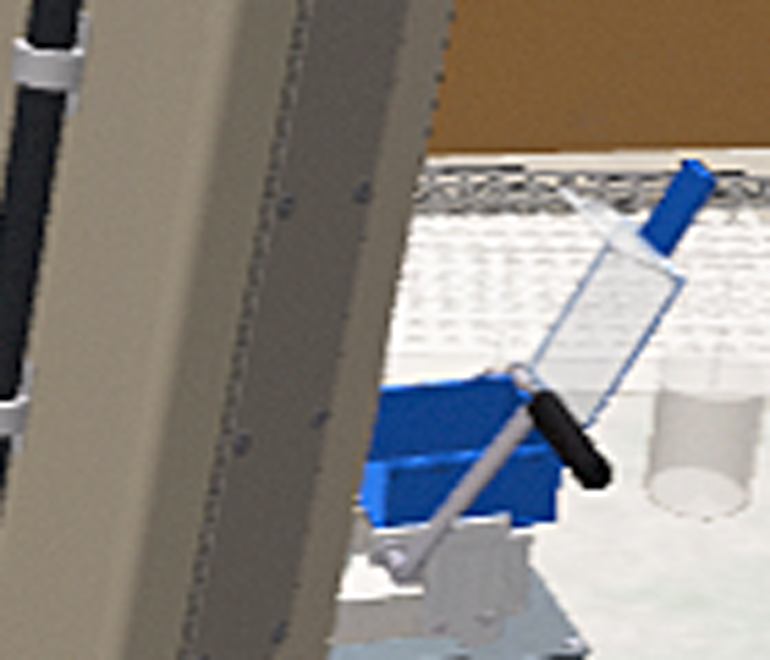

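```bash
python3 -m inch '[[0,0,0,-0.3,0.6,0,1],[0,0,0,-0.3,0.6,0,1],[0,0,0,-0.3,0.6,0,1],[0,0,0,-0.3,0.6,0,1],[0,0,0,-0.3,0.6,0,1],[0,0,0,-0.2,0.3,0,1],[0,0,0,0,0,0,1],[0,0,0,0,0,0,1],[0,0,0,0,0,0,1],[0,0,0,0,0,0,1],[0,0,0,0,0,0,1],[0,0,0,0,0,0,1]]'
python3 -m inch '[[0,0,0,0,0,0,1],[0,0,0,0,0,0,1],[0,0,0,0,0,0,1],[0,0,0,0,0,0,1],[0,0,0,0,0,0,1],[0,0,0,0,0,0,1],[0,0,0,0,0,0,1],[0,0,0,0,0,0,1],[0,0,0,0,0,0,1],[0,0,0,0,0,0,1]]'
python3 - <<'E'
from h import *
im=env.read_camera('top'); cv2.imwrite('pics/top18.png',im[:,:,::-1])
crop(im,255,140,395,220,5.7,'pics/t18.png')
im=env.read_camera('scene'); cv2.imwrite('pics/scene18.png',im[:,:,::-1]); crop(im,255,140,415,260,5,'pics/s18.png')
E
```

```text
clock: 23.15
tcp_pos: [0.3773, -0.4847, 0.2616]
orientation: [0.0, 0.997, 0.071, 0.0]
wrist_force: [1.0, -1.2, -0.2]
finger_gap: -0.0
clock: 24.15
tcp_pos: [0.377, -0.4853, 0.2613]
orientation: [0.0, 0.998, 0.071, 0.0]
wrist_force: [-0.0, -0.3, -0.7]
finger_gap: 0.0004
```

View pics/t18.png

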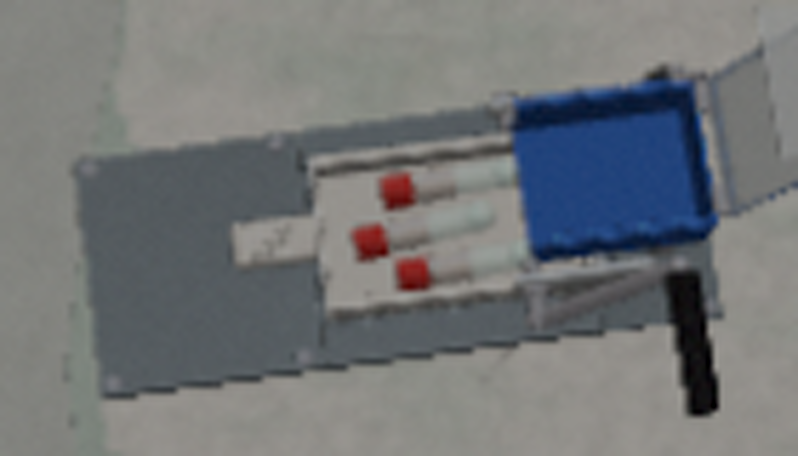

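View pics/s18.png

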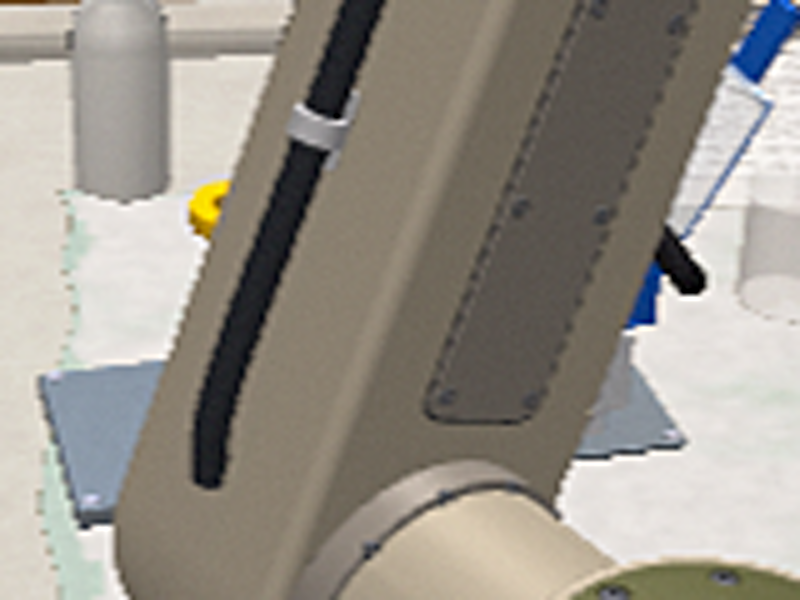

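View pics/top18.png

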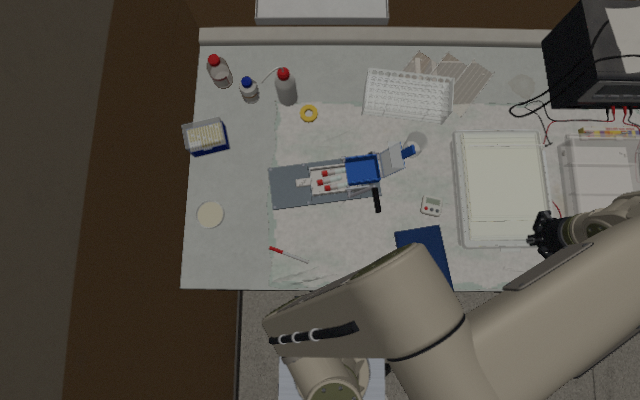

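Run:
```python
from h import *
C=cam('top'); f=lambda x,y:(255+x/5.7-.4,140+y/5.7-.4)
yaw=-1.43;u=np.array([np.cos(yaw),np.sin(yaw)]); v=np.array([-u[1],u[0]]); o=np.array([.593,-.043])
Q=onz(C,[f(308,157),f(325,318),f(234,224),f(238,267)],.039); print(np.c_[(Q[:,:2]-o)@u,(Q[:,:2]-o)@v].round(4))
F=onz(C,[f(303,150),f(322,322)],.015); print(np.c_[(F[:,:2]-o)@u,(F[:,:2]-o)@v].round(4))
T=onz(C,[f(397,190),f(370,241),f(411,273),f(492,214)],.02); print(np.c_[(T[:,:2]-o)@u,(T[:,:2]-o)@v].round(4))
a=cv2.imread('pics/top0.png').astype(int); b=cv2.imread('pics/top18.png').astype(int)
for n,(x0,y0,x1,y1) in dict(dish=(190,195,230,235),marker=(262,240,312,268),timer=(415,190,445,220),beaker=(400,128,430,143)).items(): print(n,abs(a-b)[y0:y1,x0:x1].mean().round(2))
```

```text
[[-0.1125  0.0462]
 [-0.1147 -0.0461]
 [-0.1581  0.0134]
 [-0.1588 -0.0112]]
[[-0.1149  0.0575]
 [-0.1168 -0.0433]]
[[-0.065   0.0256]
 [-0.0841 -0.0017]
 [-0.0637 -0.0231]
 [-0.0138  0.0046]]
dish 0.93
marker 0.91
timer 0.95
beaker 1.0
```

```bash
python3 -c "
from workcell import env
print(env.hand_in())"
```

```text
the job is handed in; nothing more can be done
None
```

I did the job in the order asked and handed it in at about 24 s of the 70 s allowed; no verdict was given.

1. **Tray:** I gripped it by its tab, squared it up, lifted it over the deck edge and lowered it into the well. The scene camera showed its rim at the seated height of about 39 mm. I had the roll torque rise to 0.6 N m as I pressed it down, but the views afterwards showed it seated. In the last top view it was still within about 2 mm of the seated position.
2. **Lid:** I swung it by the tongue past its crest. It stayed back through the tipping and was still back at the end.
3. **Lever:** I pushed it until it would go no farther. An extra 3 mm of push raised the force to 24 N while the lever moved less than 1 mm. With the box fully tipped, the wrist view showed it empty and all three tubes lying in the tray.
4. **Return:** I drew the fingers back and the box came level, with the lever where it was at the start.

The last top view showed no change at the dish, marker, timer or the part of the beaker I compared. I checked the notebook only by eye, and the arm hid part of it. The arm also blocked the scene camera's last view of the tray, so the final seating check rests on the top view, which shows its place in the well but not its height.

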